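Open the ratchet jaw of the kitchen's tablet holder

TASK

Open the tablet holder on the steel counter: press the red release pad on top of its sliding jaw fully down with the fingertips and, keeping it pressed, push the jaw along its bar away from the tablet until it is fully back against the end stop, then move clear. Only press and push: the tablet stays lying where it is, and the yellow cup, white dish and pink bottle are left alone.

Things in the scene. Friction and masses are not known exactly. Their poses are not given: they have to be found in the camera images.
- holder: Tablet holder fixed to the counter: white base 375 mm long, toothed bar along x, grey fixed jaw at x = -240 mm (46 mm high), grey end stop at x = +107 to +125 mm (36 mm high). Origin: at counter level on the bar's centre line, under the red pad's middle when joint jaw = 0.055. x: level, along the bar, the way the jaw opens (away from the tablet); y across; z up.
- jaw (a joint): Sliding jaw, m: 0 = nearest the tablet, 0.11 = fully back at its stop, growing along the holder's +x; starts at 0. A black carriage 90 x 90 mm, deck 38 mm high; on the tablet side a lip 44 mm high, 28 mm from the red pad's middle. Firmly locked (teeth of 9 mm pitch) unless the red pad is held pressed 4 mm or more; then it slides with about 2 N. Pad let go: locked again.
- release (a joint): How far the red pad is pressed, m: 0 = up (start), 0.006 = fully down on its stop. Springs back up when let go. About 6 N to start, 9 N fully down.
- release_top (a point): Middle of the top face of the red release pad, which is 50 mm long along the bar, 70 mm wide across it and flat; 46 mm above the counter when up, 40 mm when pressed. It rides on the jaw. Axes as holder.
- jaw_ridge (a point): Middle of the top edge, facing the red pad, of the jaw's grey cross ridge (90 mm across, 23 mm thick, top 60 mm above the counter). Its upright face is 27 mm along +x from the pad's middle: a fingertip standing on the pad and moved along +x meets it and pushes the jaw. Axes as holder.
- tablet_center (a point): Centre of the loose black tablet, 135 mm (along the bar) x 205 mm x 14 mm, 0.45 kg, lying screen up on the holder's two rubber strips; its top is 42 mm above the counter. Beside the jaw's tablet side.
- cup_center (a point): Centre, half-way up, of the loose yellow cup, 68 mm across, 70 mm high. A bystander.
- dish_center (a point): Centre, half-way up, of the loose white dish, 120 mm across, 35 mm high. A bystander.
- flask_center (a point): Centre, half-way up, of the loose pink bottle, 56 mm across, 130 mm high. A bystander.
Mind the look-alikes: they are no part of the job. Of the things like the part that bears cup_center, leave any that is green; of the rest the smaller one is meant. There is more than one size of the part that bears dish_center; the job needs the smaller.

How it is judged:
By the outcome, as a careful person would: the job done as asked, in the order asked, and still so for the second after the job is handed in, with the robot touching nothing.
It also fails if it takes over 40 s, if anything falls off the work surface, if the arm or the gripper's body presses on something with over 40 N, if the wrist force passes 120 N, or if a joint passes its speed limit or range.

ROBOT

A 6-joint arm with a two-finger parallel gripper is mounted at the origin on the work surface. World frame = base frame: x ahead of the robot, y to its left, z up, the work surface at z = 0. Lengths are in mm, angles in degrees, forces in N, time in s.
With the tool pointing down it reaches from about 425 to 950 mm from the base axis. Payload 3.5 kg.
Tool frame: the origin (TCP) lies at the very end of the fingers, on their centre line; the grasp point (between the pads) lies 19 mm behind it; y points along the fingers, z is the direction in which the jaws open and shut, and the axes are right-handed (so a half turn about y gives the same grasp; the last joint's range is limited). The gripper opens to 85 mm and grips with 20 to 120 N. Pads are 22 mm wide; open, the fingers measure 114 mm over their backs; the gripper's body (76 mm by 85 mm) begins 54 mm behind the grasp point. The pads swing forward as they close: fully open they stand 13 mm farther back than shut.
Start: joints at [59.759, 16.404, 90.338, -0, 73.258, -8.594], TCP at [248.955, 627.398, 231.325] pointing down, gripper open.
Joint ranges: [-158.93, 158.93], [-51.34, 127.21], [12.03, 142.37], [-87.48, 267.48], [13.55, 161.25], [-162.69, 162.69]. Speed limits (degrees/s): [159.86, 159.86, 180, 180, 180, 180].

INTERFACE

Orientations are given as a 3x3 rotation matrix whose columns are the frame's x, y, z axes.
In Python, from bench import env, optics gives the robot as it stands.
- The arm moves only by the tool move_arm, never from a script. Its argument "targets" is a list of rows, each a list of 3 entries, a list of its own where there are three numbers: the shift along the tool's x, y, z in cm, then the turn, a rotation vector about the tool's x, y, z in degrees, then the gripper's target within -1 to 1 (fully open at 1, half-way at 0, shut at -1). In form: [[[tx, ty, tz], [rx, ry, rz], hand], ...]. A call has 1 to 8 rows; each row is the pose to reach, as a shift and turn from the pose commanded when the call began, along the tool's axes at that moment; what a row does not reach only later rows make up. A row lasts 1/8 s, in which the tool goes at most 62.5 mm and 10.7 degrees, less where a joint would pass 70% of its speed; a pose out of reach is approached as far as the arm can. A call with a gripper value outside its range is refused whole. The fingers move at their own pace and stop on an object; "grip_force" is the grip in N (left out, the last holds). Time passes only in rows, so rows that repeat a pose let the fingers close. It gives the time, the measured TCP pose, the force and the opening at its end, in the units of the state.
- env.read_state(): the state, without advancing time (a new reading comes with each control period).
- optics.read_camera(name): name is "scene" or "top" or "wrist"; returns a dict with "frame" (384x512x3 uint8, red, green, blue), "K" (3x3 intrinsics, pixels), "cam_to_world" (4x4, takes a point from camera to world coordinates). Camera axes: x right, y down, z forward; pixel columns grow to the right and rows downward; lengths in mm; the calibration is good to about 2 mm. A picture is of the moment at which its call begins. There is no depth.
- env.job_done(): hands the job in, once; it reports no verdict.
The state is a dict: "time_s": time; "q": joint angles; "qd": joint speeds; "effort": joint torques, N m; "ee_pos": TCP position; "tool_rot": TCP orientation; "ft_force": force on the tool from outside, world axes, zero at the start; "wrist_torque": the same for the moment, N m; "grip_width": finger opening in mm.
Only numpy, scipy, OpenCV 4.12 (cv2) and the standard library are available. Lean on these libraries where they do the work, as an engineer would, in place of code of your own. Each camera call takes 0.05 s, during which the arm holds its last target.

## Working session

There is one attempt and no reset: what is moved stays moved. The work goes in short steps, Python scripts to look and compute and a tool call to move; the robot and the scene stay as the last step left them, time stands still between calls to the robot, and variables do not carry over. Pictures are saved under pics/ and viewed, and the job is handed in when it is done.

Besides the shell and the picture viewer there is one more tool, called as a command line: name --argument value ..., lists and objects as JSON in quotes. move_arm: Moves the arm, as the interface text tells. Its arguments: {"type":"object","properties":{"targets":{"type":"array","items":{"type":"array"}},"grip_force":{"type":"number"}},"required":["targets"]}

```bash
mkdir -p pics; ls; python3 - <<'E'
from bench import env, optics
import cv2, numpy as np
s=env.read_state()
for k,v in s.items(): print(k,np.round(v,3).tolist())
for n in ["scene","top","wrist"]:
    r=optics.read_camera(n)
    cv2.imwrite(f"pics/{n}0.png",r["frame"][:,:,::-1])
    print(n,np.round(r["K"],1).tolist(),np.round(r["cam_to_world"],3).tolist())
E
```

```text
pics
time_s 0.0
q [59.76, 16.454, 90.423, 0.001, 73.257, -8.594]
qd [0.012, -0.031, -0.067, 0.022, 0.038, -0.056]
effort [0.0, -40.597, -29.263, -0.0, 0.006, -0.0]
ee_pos [248.615, 626.845, 229.937]
tool_rot [[0.929, -0.001, 0.369], [-0.369, -0.002, 0.929], [-0.0, -1.0, -0.002]]
ft_force [-0.168, -0.092, -0.204]
wrist_torque [0.007, 0.022, -0.034]
grip_width 85.37
scene [[478.8, 0.0, 254.6], [0.0, 478.8, 196.3], [0.0, 0.0, 1.0]] [[0.873, 0.411, -0.26, 930.097], [0.487, -0.736, 0.471, -560.144], [0.002, -0.538, -0.843, 1128.339], [0.0, 0.0, 0.0, 1.0]]
top [[350.0, 0.0, 260.1], [0.0, 350.0, 188.0], [0.0, 0.0, 1.0]] [[0.0, -0.981, 0.192, 440.523], [-1.0, -0.0, 0.001, 20.136], [-0.001, -0.192, -0.981, 942.374], [0.0, 0.0, 0.0, 1.0]]
wrist [[264.9, 0.0, 255.2], [0.0, 264.9, 188.8], [0.0, 0.0, 1.0]] [[0.369, 0.893, 0.256, 183.63], [0.929, -0.354, -0.103, 653.123], [-0.002, 0.276, -0.961, 373.17], [0.0, 0.0, 0.0, 1.0]]
```

View pics/scene0.png

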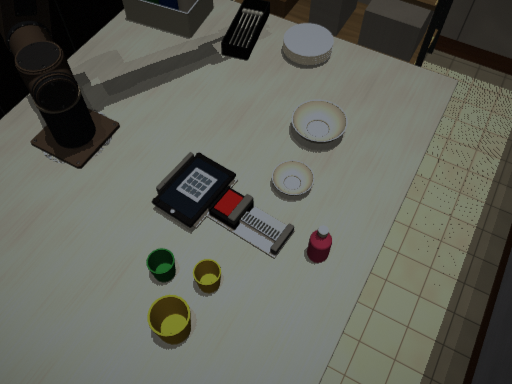

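View pics/top0.png

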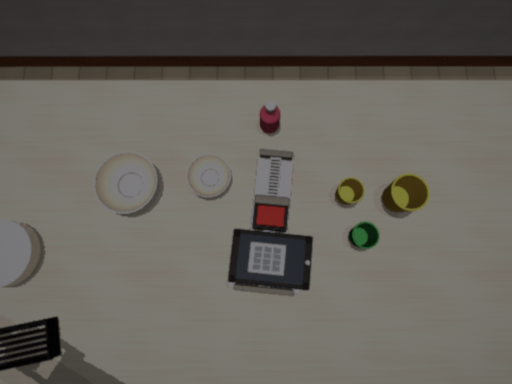

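View pics/wrist0.png

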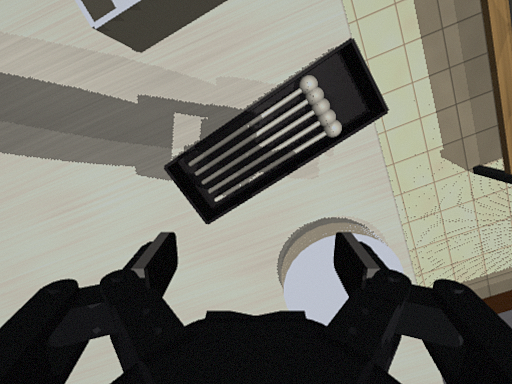

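The scene and top views show the holder. The red pad is at about (229,203) in the scene view and (270,216) in the top view. The end stop is at about (276,154) in the top view, with the tablet at (270,260) and the small cup, dish and bottle nearby. Next I measure positions.

```bash
cat > h.py <<'E'
from bench import env, optics
import cv2, numpy as np
def cast(r,uv,z):
    T=r["cam_to_world"];K=r["K"]
    d=T[:3,:3]@np.linalg.solve(K,[uv[0],uv[1],1.]);o=T[:3,3]
    return o+d*(z-o[2])/d[2]
def blobs(r,lo,hi,amin=30):
    hsv=cv2.cvtColor(r["frame"],cv2.COLOR_RGB2HSV)
    hsv[...,0]=(hsv[...,0].astype(int)+30)%180  # shift so red=30
    m=cv2.inRange(hsv,np.array(lo),np.array(hi))
    cs,_=cv2.findContours(m,cv2.RETR_EXTERNAL,cv2.CHAIN_APPROX_NONE)
    return [c for c in cs if cv2.contourArea(c)>amin]
E
python3 - <<'E'
from h import *
for n in ["scene","top"]:
    r=optics.read_camera(n)
    for nm,lo,hi,z in [("red",(20,120,60),(38,255,255),46),("yel",(50,120,60),(64,255,255),35)]:
        for c in blobs(r,lo,hi):
            M=cv2.moments(c);uv=(M["m10"]/M["m00"],M["m01"]/M["m00"])
            box=cv2.boxPoints(cv2.minAreaRect(c))
            print(n,nm,cv2.contourArea(c),np.round(uv,1),np.round(cast(r,uv,z),1))
            if nm=="red": print("  box",[np.round(cast(r,b,z)[:2],0).tolist() for b in box])
    f=r["frame"]
    reg=f[140:265,140:310] if n=="scene" else f[95:305,170:420]
    k=4 if n=="scene" else 3
    o=cv2.resize(np.clip(reg.astype(float)*1.5,0,255).astype(np.uint8),None,fx=k,fy=k,interpolation=cv2.INTER_CUBIC)
    cv2.imwrite(f"pics/{n}_z.png",o[:,:,::-1])
E
```

```text
scene red 237.0 [320.3 241.5] [806.8   7.5  46. ]
  box [[771.0, 22.0], [818.0, 48.0], [839.0, 1.0], [793.0, -24.0]]
scene red 368.0 [228.1 202.4] [543.5  -6.4  46. ]
  box [[517.0, -37.0], [522.0, 38.0], [570.0, 26.0], [563.0, -48.0]]
scene yel 1333.0 [168.4 315.3] [ 577.3 -335.7   35. ]
scene yel 546.0 [206.6 271.8] [ 596.6 -199.4   35. ]
top red 515.0 [270.1 215.4] [544.2  -5.   46. ]
  box [[522.0, 33.0], [574.0, 28.0], [567.0, -43.0], [515.0, -38.0]]
top red 204.5 [269.4 116. ] [815.5  -4.5  46. ]
  box [[842.0, 21.0], [842.0, -31.0], [795.0, -30.0], [795.0, 21.0]]
top yel 490.0 [350.5 190.3] [ 612.1 -217.7   35. ]
top yel 1063.0 [409.3 192. ] [ 607.4 -372.6   35. ]
```

View pics/top_z.png

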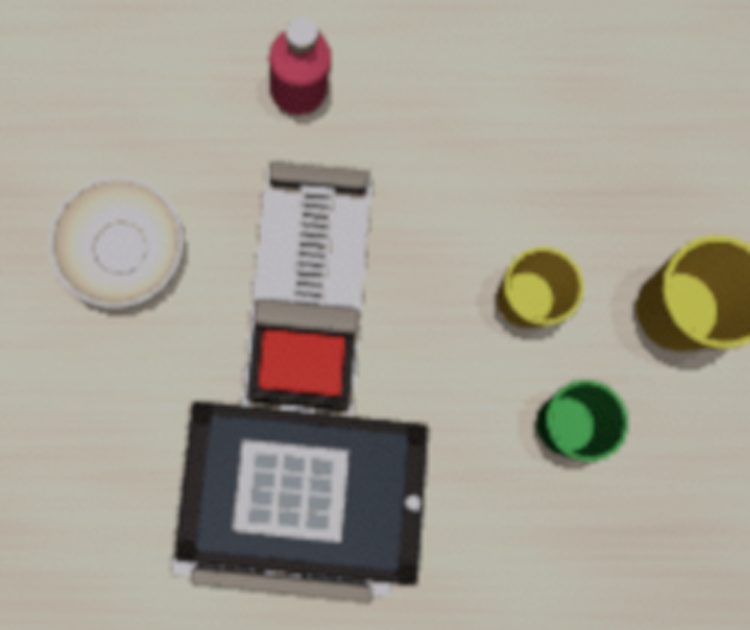

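View pics/scene_z.png

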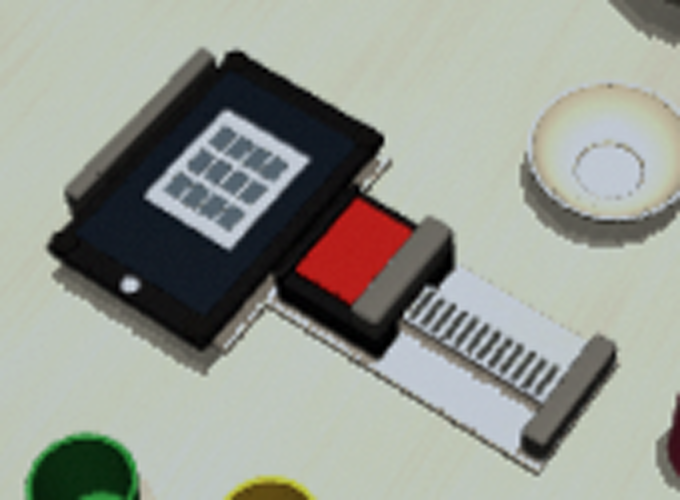

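```bash
python3 - <<'E'
from h import *
r=optics.read_camera("top")
P=lambda u,v,z: cast(r,((u+.5)/3-.5+170,(v+.5)/3-.5+95),z)
es=(P(269,174,36)+P(369,182,36))/2   # end stop top face mid
fj=(P(195,577,46)+P(371,594,46))/2
rd=(P(255,314,60)+P(357,318,60))/2
pad=cast(r,(270.1,215.4),46)
tb=[P(195,403,42),P(427,425,42),P(417,582,42),P(178,561,42)]
print("es",es,"fj",fj,"ridge",rd,"pad",pad,"tab",np.mean(tb,0),[np.linalg.norm(tb[i]-tb[i-1]) for i in range(4)])
d=(es-fj);print("len along (exp ~353)",np.hypot(d[0],d[1]),"ang",np.degrees(np.arctan2(d[1],d[0])))
d2=rd-pad;print(np.hypot(*d2[:2]),np.degrees(np.arctan2(d2[1],d2[0])))
# edge directions
for a,b,z in [((269,163),(371,172),36),((195,577),(371,594),46),((255,301),(359,307),60),((195,403),(427,425),42),((178,561),(417,582),42),((266,185),(253,305),14),((370,180),(357,305),14)]:
    q=P(*b,z)-P(*a,z);print(z,np.round(np.degrees(np.arctan2(q[1],q[0])),1),np.hypot(q[0],q[1]).round())
# dish, cup
print("dish",P(118,245,17),"cup",P(540,290,50),"bottle",P(300,70,65))
r=optics.read_camera("scene")
P=lambda u,v,z: cast(r,((u+.5)/4-.5+140,(v+.5)/4-.5+140),z)
es=(P(605,340,36)+P(530,440,36))/2;fj=(P(207,55,46)+P(70,193,46))/2
d=es-fj;print("scene es",es,"fj",fj,np.hypot(*d[:2]),np.degrees(np.arctan2(d[1],d[0])))
E
```

```text
es [711.12423268 -22.01409402  36.        ] fj [359.77740853  11.07429408  46.        ] ridge [582.03194896  -8.836453    60.        ] pad [544.21196097  -5.04652887  46.        ] tab [435.49647728  -6.96092331  42.        ] [np.float64(131.25949236894797), np.float64(198.50830156521332), np.float64(129.39555861976163), np.float64(198.69557890992755)]
len along (exp ~353) 352.9014483786511 ang -5.380011281338718
38.00940694272935 -5.722480577544297
36 -95.2 92.0
46 -95.3 145.0
60 -93.3 89.0
42 -95.4 199.0
42 -94.8 199.0
14 174.1 112.0
14 173.3 117.0
dish [653.84824285 159.28908536  17.        ] cup [ 606.43161299 -211.55288799   50.        ] bottle [801.86417483  -4.69698272  65.        ]
scene es [713.5280923  -23.85357933  36.        ] fj [360.05333545  11.48110407  46.        ] 355.23646149523813 -5.708540120798675
```

The pad centre is at (544, -5, 46), about 50 x 71 mm, and the bar yaw is about -5.5°. The stop-to-fixed-jaw length is 353 mm against 356 expected, and both views agree within 3 mm. I move over the pad with the fingers shut and tool x along the bar.

move_arm --targets '[[[6,0,-5.5],[0,-4,0],-1],[[12,0,-11],[0,-8,0],-1],[[17,0,-16],[0,-12,0],-1],[[21.5,0,-20],[0,-16.2,0],-1],[[26,0,-24.2],[0,-16.2,0],-1],[[30.5,0,-28.4],[0,-16.2,0],-1],[[35,0,-32.5],[0,-16.2,0],-1],[[35,0,-32.5],[0,-16.2,0],-1]]' --grip_force 40

```text
time_s: 1.35
ee_pos: [455.3, 193.8, 231.7]
tool_rot: [[0.995, 0.001, 0.097], [-0.097, -0.0, 0.995], [0.001, -1.0, 0.0]]
ft_force: [0.2, 0.4, 0.4]
grip_width: -0.0
```

```bash
cat >> h.py <<'E'
def goto(t,yaw=-5.5):
    s=env.read_state();R=np.array(s["tool_rot"]);p=np.array(s["ee_pos"])
    y=np.degrees(np.arctan2(R[1,0],R[0,0]))
    print("t",s["time_s"],"pos",p.round(1),"yaw",y.round(2),"F",np.round(s["ft_force"],1),"w",s["grip_width"],"q",np.round(s["q"],0))
    print("shift cm",(R.T@(np.array(t)-p)/10).round(2),"turn y",round(-(yaw-y),2))
E
python3 -c "
from h import *
goto([549,-5.5,130])"
```

```text
t 1.35 pos [455.3 193.8 231.7] yaw -5.56 F [0.2 0.4 0.4] w -0.005054044738354889 q [ 11.  -7. 115.  -0.  72. -73.]
shift cm [ 11.25  10.18 -18.93] turn y -0.06
```

move_arm --targets '[[[2.8,2,-4.7],[0,0,0],-1],[[5.6,4,-9.4],[0,0,0],-1],[[8.4,7,-14.2],[0,0,0],-1],[[11.2,10,-18.9],[0,0,0],-1],[[11.2,14,-18.9],[0,0,0],-1],[[11.2,15,-18.9],[0,0,0],-1],[[11.2,15,-18.9],[0,0,0],-1],[[11.2,15,-18.9],[0,0,0],-1]]'

```text
time_s: 2.35
ee_pos: [549.1, -2.1, 83.3]
tool_rot: [[0.996, 0.003, 0.094], [-0.094, -0.001, 0.996], [0.003, -1.0, -0.0]]
ft_force: [0.2, 0.1, 0.4]
grip_width: 0.0
```

```bash
python3 - <<'E'
from h import *
goto([549,-5.5,50])
for n,k,(a,b,c,d) in [("scene",4,(120,265,140,310)),("top",4,(120,270,200,340)),("wrist",1,(0,384,0,512))]:
    r=optics.read_camera(n)
    cv2.imwrite(f"pics/{n}1.png",cv2.resize(np.clip(r["frame"][a:b,c:d].astype(float)*1.5,0,255).astype(np.uint8),None,fx=k,fy=k,interpolation=cv2.INTER_CUBIC)[:,:,::-1])
E
```

```text
t 2.35 pos [549.1  -2.1  83.3] yaw -5.37 F [0.2 0.1 0.4] w 0.047011807651678464 q [-11.  10. 114.  -0.  55. -95.]
shift cm [ 0.01  3.33 -0.34] turn y 0.13
```

View pics/scene1.png

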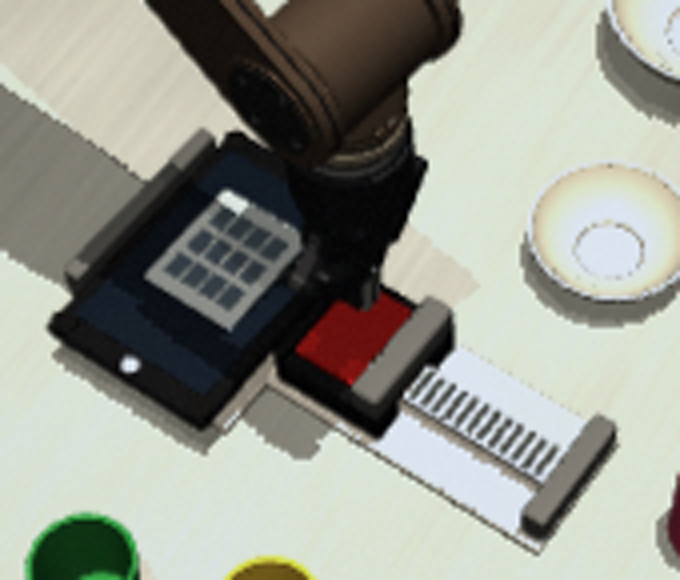

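View pics/wrist1.png

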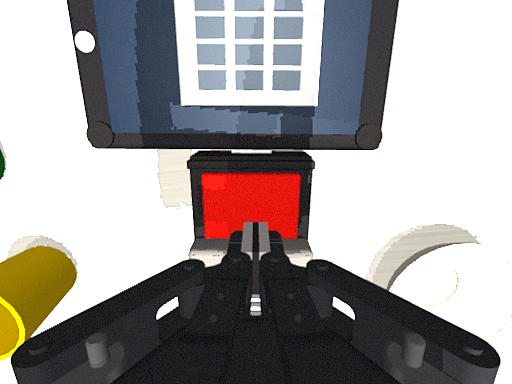

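The fingers are shut above the pad (wrist view: tips at about (257,228), red pad at (252,205)), and the body is clear of everything. I lower to just above the pad.

move_arm --targets '[[[0,1.5,-0.3],[0,0,0],-1],[[0,2.5,-0.3],[0,0,0],-1],[[0,3,-0.3],[0,0,0],-1],[[0,3,-0.3],[0,0,0],-1]]'

```text
time_s: 3.0
ee_pos: [547.1, -5.5, 50.4]
tool_rot: [[0.995, -0.002, 0.095], [-0.095, 0.0, 0.995], [-0.002, -1.0, 0.0]]
ft_force: [-0.5, 0.1, 0.5]
grip_width: -0.0
```

```bash
python3 - <<'E'
from h import *
goto([549,-5.5,40])
r=optics.read_camera("wrist")
c=max(blobs(r,(20,120,60),(38,255,255)),key=cv2.contourArea)
print("wrist pad box z46",[cast(r,b,46)[:2].round(0).tolist() for b in cv2.boxPoints(cv2.minAreaRect(c))])
r=optics.read_camera("scene")
cv2.imwrite("pics/scene2.png",cv2.resize(np.clip(r["frame"][120:265,140:310].astype(float)*1.8,0,255).astype(np.uint8),None,fx=4,fy=4)[:,:,::-1])
E
```

```text
t 3.0 pos [547.1  -5.5  50.4] yaw -5.45 F [-0.5  0.1  0.5] w -0.010010704617619161 q [-11.  13. 115.   0.  52. -96.]
shift cm [0.19 1.04 0.02] turn y 0.05
wrist pad box z46 [[515.0, -37.0], [522.0, 32.0], [573.0, 30.0], [566.0, -45.0]]
```

View pics/scene2.png

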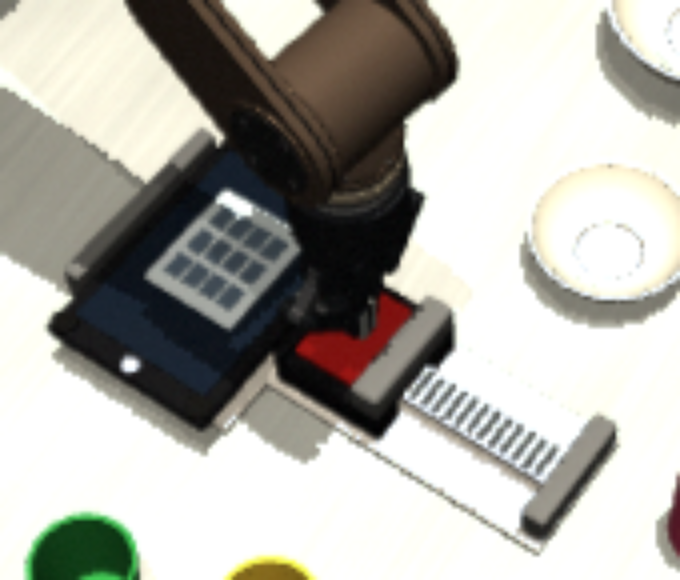

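The wrist view puts the pad centre at (544,-5), which agrees. The tip is over the pad, so I press in small steps.

move_arm --targets '[[[0,0.3,0],[0,0,0],-1],[[0,0.6,0],[0,0,0],-1],[[0,0.8,0],[0,0,0],-1],[[0,0.8,0],[0,0,0],-1]]'

```text
time_s: 3.6
ee_pos: [548.5, -5.7, 44.6]
tool_rot: [[0.995, 0.001, 0.095], [-0.095, -0.0, 0.995], [0.001, -1.0, -0.0]]
ft_force: [-1.9, 0.1, 6.7]
grip_width: -0.4
```

move_arm --targets '[[[0,0.2,0],[0,0,0],-1],[[0,0.4,0],[0,0,0],-1],[[0,0.6,0],[0,0,0],-1],[[0,0.6,0],[0,0,0],-1],[[0,0.6,0],[0,0,0],-1]]'

```text
time_s: 4.22
ee_pos: [550.0, -5.9, 40.0]
tool_rot: [[0.995, 0.005, 0.095], [-0.095, -0.001, 0.995], [0.005, -1.0, -0.0]]
ft_force: [-1.1, 1.0, 9.6]
grip_width: 0.2
```

move_arm --targets '[[[0,0.1,0],[0,0,0],-1],[[0,0.2,0],[0,0,0],-1],[[0,0.2,0],[0,0,0],-1],[[0,0.2,0],[0,0,0],-1]]'

```text
time_s: 4.72
ee_pos: [551.8, -6.1, 39.9]
tool_rot: [[0.995, 0.009, 0.095], [-0.095, -0.001, 0.995], [0.009, -1.0, -0.0]]
ft_force: [-0.6, 2.0, 15.2]
grip_width: 0.1
```

The pad is on its stop: z holds at 39.9 mm while the force rises to 15 N. I push along the bar.

move_arm --targets '[[[0.5,0,0],[0,0,0],-1],[[1,0,0],[0,0,0],-1],[[1.5,0,0],[0,0,0],-1],[[2,0,0],[0,0,0],-1],[[2.5,0,0],[0,0,0],-1],[[3,0,0],[0,0,0],-1]]'

```text
time_s: 5.48
ee_pos: [581.4, -8.9, 40.0]
tool_rot: [[0.995, 0.008, 0.095], [-0.095, -0.001, 0.995], [0.008, -1.0, -0.001]]
ft_force: [-1.3, 0.4, 15.4]
grip_width: 0.0
```

```bash
python3 - <<'E'
from h import *
goto([662,-16,40])
r=optics.read_camera("top")
cv2.imwrite("pics/top3.png",cv2.resize(np.clip(r["frame"][120:270,200:340].astype(float)*1.8,0,255).astype(np.uint8),None,fx=4,fy=4)[:,:,::-1])
r=optics.read_camera("scene")
cv2.imwrite("pics/scene3.png",cv2.resize(np.clip(r["frame"][120:265,140:310].astype(float)*1.8,0,255).astype(np.uint8),None,fx=4,fy=4)[:,:,::-1])
E
```

```text
t 5.475 pos [581.4  -8.9  40. ] yaw -5.44 F [-1.3  0.4 15.4] w 0.005229411012021091 q [-11.  18. 111.   0.  51. -95.]
shift cm [8.09 0.06 0.06] turn y 0.06
```

View pics/scene3.png

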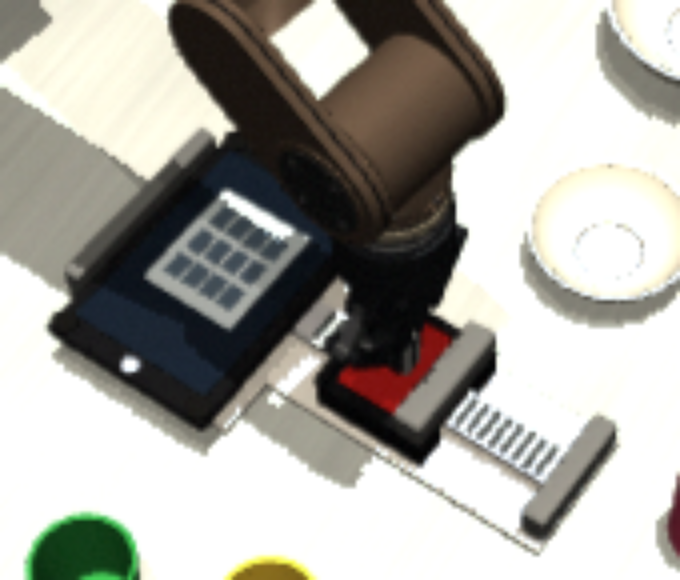

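The jaw is moving with the finger, about 30 mm so far. The tablet hasn't moved. I continue.

move_arm --targets '[[[0.8,0,0],[0,0,0],-1],[[1.6,0,0],[0,0,0],-1],[[2.4,0,0],[0,0,0],-1],[[3.2,0,0],[0,0,0],-1],[[4,0,0],[0,0,0],-1],[[4.8,0,0],[0,0,0],-1],[[5.5,0,0],[0,0,0],-1]]'

```text
time_s: 6.45
ee_pos: [635.9, -14.3, 40.0]
tool_rot: [[0.995, 0.007, 0.095], [-0.095, -0.001, 0.995], [0.007, -1.0, -0.001]]
ft_force: [-2.0, -0.2, 13.6]
grip_width: -0.0
```

move_arm --targets '[[[0.4,0,0],[0,0,0],-1],[[0.8,0.02,0],[0,0,0],-1],[[1.2,0.04,0],[0,0,0],-1],[[1.6,0.05,0],[0,0,0],-1],[[2,0.05,0],[0,0,0],-1],[[2.4,0.05,0],[0,0,0],-1],[[2.4,0.05,0],[0,0,0],-1]]'

```text
time_s: 7.32
ee_pos: [657.8, -16.4, 39.9]
tool_rot: [[0.996, 0.001, 0.094], [-0.094, -0.001, 0.996], [0.001, -1.0, -0.001]]
ft_force: [-7.4, 0.1, 18.2]
grip_width: -0.0
```

Resistance is rising, so the jaw is probably at its stop with the pad friction holding it. I push until the finger meets the ridge firmly.

move_arm --targets '[[[0.2,0,0],[0,0,0],-1],[[0.4,0,0],[0,0,0],-1],[[0.6,0,0],[0,0,0],-1],[[0.6,0,0],[0,0,0],-1]]'

```text
time_s: 7.82
ee_pos: [658.6, -16.4, 39.7]
tool_rot: [[0.996, -0.014, 0.093], [-0.093, 0.0, 0.996], [-0.014, -1.0, -0.001]]
ft_force: [-20.6, 0.9, 29.7]
grip_width: -0.1
```

```bash
python3 - <<'E'
from h import *
goto([670,-16,40])
r=optics.read_camera("scene")
cv2.imwrite("pics/scene4.png",cv2.resize(np.clip(r["frame"][120:265,140:310].astype(float)*1.8,0,255).astype(np.uint8),None,fx=4,fy=4)[:,:,::-1])
E
```

```text
t 7.825 pos [658.6 -16.4  39.7] yaw -5.36 F [-20.6   0.9  29.7] w -0.055231762517165404 q [-10.  27.  99.  -0.  56. -95.]
shift cm [ 1.13 -0.04  0.15] turn y 0.14
```

View pics/scene4.png

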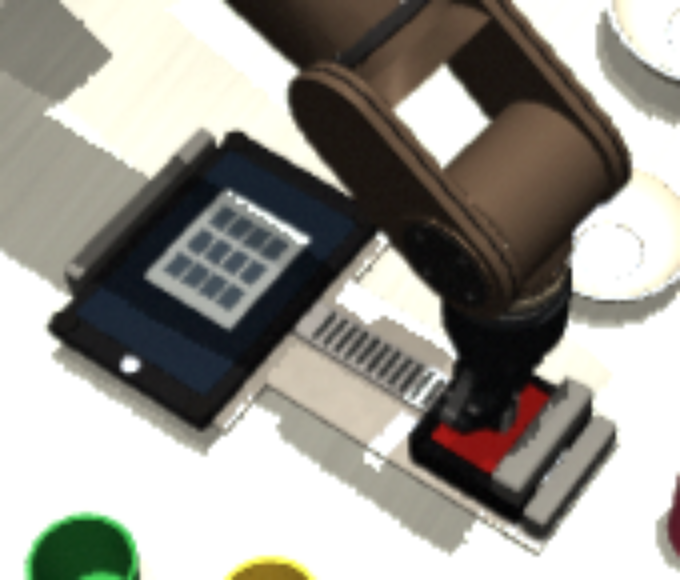

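The carriage is against the end stop: travel is about 109 mm, and a 20 N push along the bar doesn't move it further. The pad is still down at 39.7 mm with 30 N on it. I lift straight up, keeping the slight forward bias so that the jaw isn't dragged back.

move_arm --targets '[[[0,-0.4,0],[0,0,0],-1],[[0,-1,0],[0,0,0],-1],[[0,-2,0],[0,0,0],-1],[[0,-4,0],[0,0,0],-1],[[0,-8,0],[0,0,0],-1],[[0,-13,0],[0,0,0],-1],[[0,-18,0],[0,0,0],-1],[[0,-18,0],[0,0,0],-1]]'

```text
time_s: 8.88
ee_pos: [665.5, -16.9, 223.0]
tool_rot: [[0.995, 0.013, 0.095], [-0.095, -0.002, 0.995], [0.013, -1.0, -0.001]]
ft_force: [-0.2, 0.2, -0.3]
grip_width: 0.0
```

move_arm --targets '[[[-3,0,4.5],[0,0,0],-1],[[-6,0,9],[0,0,0],-1],[[-9,0,13.5],[0,0,0],-1],[[-12,0,18],[0,0,0],-1],[[-15,0,22],[0,0,0],-1],[[-15,0,24],[0,0,0],-1],[[-15,0,24],[0,0,0],-1]]'

```text
time_s: 9.75
ee_pos: [535.8, 237.4, 214.6]
tool_rot: [[0.996, 0.0, 0.093], [-0.093, -0.0, 0.996], [0.0, -1.0, -0.0]]
ft_force: [0.4, -0.4, -0.6]
grip_width: 0.1
```

```bash
python3 - <<'E'
from h import *
goto([670,-16,40])
for n,(a,b,c,d) in [("scene",(120,265,140,310)),("top",(90,240,200,340))]:
    r=optics.read_camera(n)
    cv2.imwrite(f"pics/{n}5.png",cv2.resize(np.clip(r["frame"][a:b,c:d].astype(float)*1.6,0,255).astype(np.uint8),None,fx=4,fy=4)[:,:,::-1])
    for c in blobs(r,(20,120,60),(38,255,255)):
        M=cv2.moments(c);uv=(M["m10"]/M["m00"],M["m01"]/M["m00"])
        p=cast(r,uv,46);print(n,cv2.contourArea(c),p.round(1),"travel",np.hypot(*(p[:2]-[544.0,-5.2])).round(1))
        print("  box",[cast(r,b,46)[:2].round(0).tolist() for b in cv2.boxPoints(cv2.minAreaRect(c))])
E
```

```text
t 9.75 pos [535.8 237.4 214.6] yaw -5.33 F [ 0.4 -0.4 -0.6] w 0.13649380156853988 q [ 14.   6. 104.  -0.  70. -71.]
shift cm [ 15.71  17.48 -23.98] turn y 0.17
scene 241.0 [806.7   7.4  46. ] travel 263.0
  box [[771.0, 22.0], [818.0, 48.0], [839.0, 1.0], [793.0, -24.0]]
scene 413.5 [653.3 -16.8  46. ] travel 109.9
  box [[626.0, -48.0], [632.0, 27.0], [681.0, 15.0], [674.0, -58.0]]
top 488.5 [653.5 -15.6  46. ] travel 110.0
  box [[631.0, 23.0], [683.0, 18.0], [676.0, -54.0], [624.0, -49.0]]
top 290.5 [806.3  -3.5  46. ] travel 262.3
  box [[842.0, 21.0], [842.0, -31.0], [770.0, -30.0], [770.0, 21.0]]
```

View pics/scene5.png

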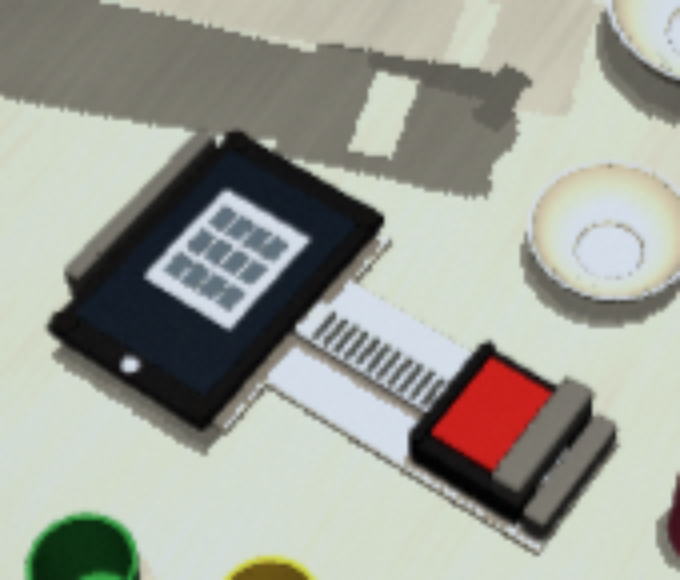

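View pics/top5.png

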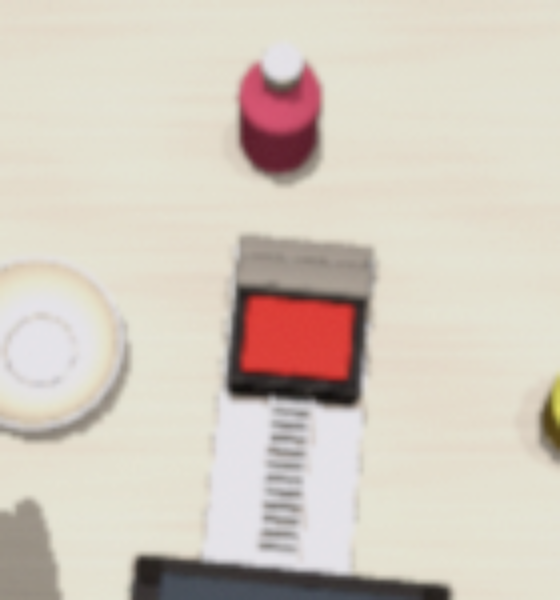

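The jaw has travelled 110 mm in both views and the pad is back up (scene view at about (490,412)). The tablet, dish, cup and bottle are in place and the arm is clear, so I hand in.

```bash
python3 -c "
from bench import env
print(env.job_done())"
```

```text
the job is handed in; nothing more can be done
None
```

The tablet holder is open: the jaw is fully back against its end stop and locked. I handed the job in at about 9.8 s.

With the fingers shut, I pressed the red pad down to its stop (tip height 39.9 mm, about 15 N). I kept it pressed while pushing the jaw along the bar. At the end about 20 N along the bar, with about 30 N on the pad, moved it no further. Then I lifted straight up and moved aside.

**Last checks:**
- **Jaw travel:** it measured 109.9 mm in the scene view and 110.0 mm in the top view, against 110 mm for fully back.
- **Pad and arm:** by eye the pad has sprung back up. The wrist force was under 1 N with the arm clear of everything.
- **Tablet and other things:** by eye, the tablet, dish and bottle are where they were, and so is the part of the yellow cup in view. I did not measure their positions again.
- **Ridge contact:** friction on the pad carried the jaw the whole way. By the measured positions, the fingertip never reached the grey ridge.

No check failed. The bottle's red blob in the top view read 9 mm different from the first picture. The scene view had it unchanged within 0.1 mm, so I take the difference as a colour-mask effect.

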